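# Lock the tube caps down and shut the heater

## Task

The sample tubes are in the dry-block heater and ready to be heated. With the fingertips, push the upright orange retainer over onto the tube caps and press it down until it snaps under its catch and stays there; then swing the grey cover over it and press it fully shut on the heater. Nothing is to be picked up: the tubes stay in their wells, and the bottles, the marker and the dish stay where they stand.

Things in the scene. Friction and masses are not known exactly. Their poses are not given: they have to be found in the camera images.
- heater: dry-block heater, white case 220 x 190 x 85 mm, fixed; origin on the bench under its centre, x from the sloped front panel to the rear, y to its left seen from the front, z up. In its top an aluminium block (96 x 76 mm, centre at x = 5, top at z = 86 mm) with 12 wells, six holding micro tubes whose caps reach z = 95 mm
- retainer_hinge (a point): middle of the orange retainer's hinge axis, which runs along the heater's x on the right side of the block: heater frame (5, -55, 102) mm
- retainer (a joint): orange slotted plate hinged right of the block (92 mm along the hinge, reaches 110 mm from it, 4 mm thick, hinge axis in its mid-plane); rad, 0 = flat over the tube caps, towards heater +y, 1.57 = upright. A weak spring (under 1 N at its free end) lifts it unless caught. Its tongue meets the catch at about 0.15; about 6 N on the pad snaps it in, to rest at about 0.01; stop at -0.03
- retainer_pad (a point): centre of the top of the ribbed press pad (34 x 26 mm) on the retainer, 75 mm from its hinge, 7 mm above its mid-plane on the side that is uppermost when folded down (the outer, right-hand side when upright)
- catch_top (a point): top middle of the grey spring catch, 30 mm wide, left of the block, which leans outward to the heater's +y when pushed and springs back; 41 mm beyond the press pad's centre when the retainer is down; it need not be touched
- cover_hinge (a point): middle of the cover's hinge axis, which runs along the heater's y at the rear: heater frame (97, 0, 89) mm
- cover (a joint): grey hood 156 x 150 x 34 mm with a finger lip at its front edge, hinged at the rear; rad, 0 = shut over retainer and tubes, about 1.7 = standing open. Friction hinge: it stays where it is left and takes about 2 to 5 N at the front edge to push it all the way down. An upright retainer blocks it at about 0.9
- cover_edge (a point): middle of the cover's front edge on its outer face (the top when shut): 155 mm from the hinge axis along the cover and 34 mm outward of it
- tube_0_mid (a point): micro tube in a well (13 mm cap, 41 mm tall), clear with a white cap; point on its axis 20 mm above its tip
- tube_1_mid (a point): micro tube in a well (13 mm cap, 41 mm tall), clear with a white cap; point on its axis 20 mm above its tip
- tube_2_mid (a point): micro tube in a well (13 mm cap, 41 mm tall), clear with a white cap; point on its axis 20 mm above its tip
- tube_3_mid (a point): micro tube in a well (13 mm cap, 41 mm tall), clear with a white cap; point on its axis 20 mm above its tip
- tube_4_mid (a point): micro tube in a well (13 mm cap, 41 mm tall), clear with a white cap; point on its axis 20 mm above its tip
- tube_5_mid (a point): micro tube in a well (13 mm cap, 41 mm tall), clear with a white cap; point on its axis 20 mm above its tip
- bottle_white_mid (a point): small white bottle with a white cap, 42 mm wide, 68 mm tall; bystander, point half-way up at its centre
- bottle_red_mid (a point): small white bottle with a red cap, 42 mm wide, 68 mm tall; bystander, point half-way up at its centre
- marker_mid (a point): red marker pen, 126 mm long, lying; bystander, point half-way up at its centre
- dish_mid (a point): single clear dish with tan filling, 61 mm wide, 15 mm tall; bystander, point half-way up at its centre

How it is judged:
By the outcome, as a careful person would: the job done as asked, in the order asked, and still so for the second after the job is handed in, with the robot touching nothing.
It also fails if it takes over 42 s, if anything falls off the work surface, if the arm or the gripper's body presses on something with over 40 N, if the wrist force passes 120 N, or if a joint passes its speed limit or range.

## Robot

A 6-joint arm with a two-finger parallel gripper is mounted at the origin on a cart in front of the work surface, level with it; the furniture and walls round the work are solid. World frame = base frame: x ahead of the robot, y to its left, z up, the work surface at z = 0. Lengths are in m, angles in rad, forces in N, time in s.
With the tool pointing down it reaches from about 0.35 to 0.85 m from the base axis. Payload 8.1 kg.
Tool frame: the origin (TCP) lies at the centre of the arm's flange, where the gripper is bolted on; the fingertips stand 186 mm ahead of it and the grasp point (between the pads) lies 167 mm ahead of it (robot.grasp_offset is the distance from the TCP to the grasp point, in m); z points along the fingers, y is the line along which they close (so a half turn about z gives the same grasp; the last joint's range is limited). The gripper opens to 93 mm and grips with 3 to 60 N. Pads are 15 mm wide; open, the fingers measure 128 mm over their backs; the gripper's body (75 mm by 188 mm) begins 65 mm behind the grasp point.
Start: joints at [-1.276, 0.13, 1.488, -0, 1.523, -0.085], TCP at [0.222, -0.557, 0.405] pointing down, gripper open.
Joint ranges: [-2.96, 2.96], [-0.89, 2.26], [0.02, 2.5], [-1.34, 4.48], [0, 2.73], [-2.66, 2.66]. Speed limits (rad/s): [2.39, 2.39, 2.79, 3.14, 3.14, 3.14].

## Interface

Orientations are given as a rotation vector (axis times angle).
In Python, from plant import robot gives the robot as it stands.
- The arm moves only by the tool drive_tool, never from a script. Its argument "moves" is one flat list of numbers, 7 for each row, row after row: the finger opening in mm, from 0 to 93, then the shift along the tool's x, y, z in mm, then the turn, a rotation vector about the tool's x, y, z in degrees. A call has 1 to 8 rows; each row shifts and turns the commanded pose from where the row before left it, along the tool's axes as they then stand; what a row does not reach is not made up. A row lasts 1/10 s, in which the tool goes at most 50 mm and 8.59 degrees, less where a joint would pass 70% of its speed; a pose out of reach is approached as far as the arm can. A call is refused whole if a number of a shift passes 50 or a number of a turn 8.59, either way. A call with a gripper value outside its range is refused whole. The fingers move at their own pace and stop on an object; "grip_force" is the grip in N (left out, the last holds). Time passes only in rows, so rows that do not move let the fingers close. It gives the time, the measured TCP pose, the force, the opening and the grip force at its end, in the units of the state.
- robot.read_state(): the state, without advancing time (a new reading comes with each control period).
- robot.read_camera(name): name is "scene" or "top" or "wrist"; returns a dict with "color" (400x640x3 uint8, red, green, blue), "depth" (400x640 float32, m along the optical axis (not along the pixel's ray), 0 where there is no reading), "mtx" (3x3 intrinsics, pixels), "R" (3x3) and "t" (3): a world point X has camera coordinates R X + t. Camera axes: x right, y down, z forward; pixel columns grow to the right and rows downward; lengths in m; the calibration is good to about 2 mm. A picture is of the moment at which its call begins.
- robot.close_job(): hands the job in; it is judged then, once.
The state is a dict: "t": time; "q": joint angles; "dq": joint speeds; "joint_torque": joint torques, N m; "tool_pos": TCP position; "orientation": TCP orientation; "force": force on the tool from outside, world axes, zero at the start; "wrist_torque": the same for the moment, N m; "opening": finger opening in m; "gripper_force": force on a finger pad.
Only numpy, scipy, OpenCV 4.12 (cv2) and the standard library are available. Lean on these libraries where they do the work, as an engineer would, in place of code of your own. Each camera call takes 0.05 s, during which the arm holds its last target. There are 200 camera calls.

## Working session

There is one attempt and no reset: what is moved stays moved. The work goes in short steps, Python scripts to look and compute and a tool call to move; the robot and the scene stay as the last step left them, time stands still between calls to the robot, and variables do not carry over. Pictures are saved under pics/ and viewed, at most 10 in all, crops included, and the job is handed in when it is done.

Besides the shell and the picture viewer there is one more tool, called after ">>>" by a JSON object that holds its "name" and its "arguments". drive_tool: Moves the arm, as the interface text tells. Its arguments: {"type":"object","properties":{"moves":{"type":"array","items":{"type":"number"}},"grip_force":{"type":"number"}},"required":["moves"]}

```bash
mkdir -p pics; ls; python3 - <<'E'
from plant import robot
import cv2,numpy as np
for n in("scene","top"):
    c=robot.read_camera(n); np.savez("pics/%s0.npz"%n,**c)
    cv2.imwrite("pics/%s0.png"%n,c["color"][:,:,::-1])
    print(n,c["mtx"].round(1).tolist(),(-c["R"].T@c["t"]).round(3),c["R"].round(3).tolist())
s=robot.read_state();print(s["t"],s["tool_pos"],s["orientation"],s["force"])
E
```

```text
pics
scene [[362.3, 0.0, 321.2], [0.0, 362.3, 199.9], [0.0, 0.0, 1.0]] [-0.02  -0.794  0.607] [[0.772, -0.636, -0.004], [-0.319, -0.382, -0.867], [0.55, 0.671, -0.498]]
top [[461.6, 0.0, 316.8], [0.0, 461.6, 196.7], [0.0, 0.0, 1.0]] [ 0.375 -0.15   1.139] [[0.02, -1.0, -0.016], [-0.987, -0.017, -0.159], [0.159, 0.019, -0.987]]
0.1 [ 0.22240702 -0.55703593  0.4037918 ] [-3.08348372e+00 -5.92680221e-01  2.36854898e-04] [-0.05819308  0.00659996 -0.18308386]
```

View pics/scene0.png

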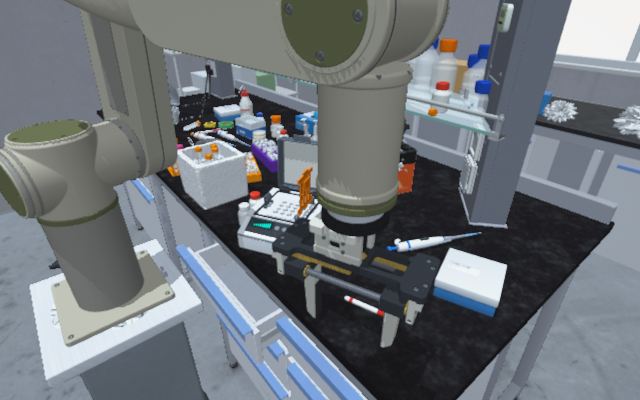

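View pics/top0.png

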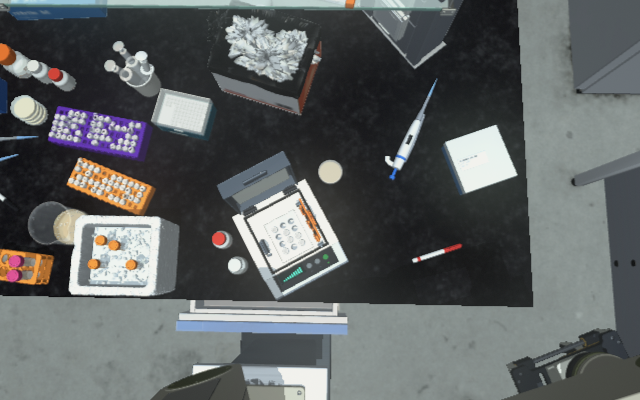

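The scene view shows the gripper in front of the heater, with the orange retainer upright near (305,190). In the top view the heater is centred near (290,235), its cover stands open at the rear (255,180), and the retainer is at (308,218). The bottles are at (222,240) and (237,265), the dish at (330,172) and the marker at (437,253).

```bash
cat > h.py <<'E'
import numpy as np,cv2
def world(c):
    d=c["depth"]; v,u=np.indices(d.shape); K=c["mtx"]
    P=np.stack([(u-K[0,2])/K[0,0]*d,(v-K[1,2])/K[1,1]*d,d],-1)
    return (P-c["t"])@c["R"]
def proj(c,X):
    p=np.asarray(X)@c["R"].T+c["t"]; q=p@c["mtx"].T; return q[...,:2]/q[...,2:]
E
python3 - <<'E'
import numpy as np,cv2
from h import *
c=dict(np.load("pics/top0.npz")); W=world(c)
im=c["color"][140:310,200:370,::-1]
cv2.imwrite("pics/crop0.png",cv2.resize(im,None,fx=3.5,fy=3.5,interpolation=cv2.INTER_CUBIC))
z=W[...,2]; roi=np.zeros(z.shape,bool); roi[150:305,210:355]=1
m=roi&(abs(z-.085)<.006)
p=W[m][:,:2].astype(np.float32); n,l,st,_=cv2.connectedComponentsWithStats(m.astype(np.uint8))
k=1+st[1:,4].argmax(); p=W[l==k]; print(len(p),p[:,2].mean())
r=cv2.minAreaRect(p[:,:2].astype(np.float32)*1000); print(r,cv2.boxPoints(r))
hs=c["color"].astype(int); o=roi&(hs[...,0]>180)&(hs[...,1]<140)&(hs[...,2]<90)
print("orange",W[o].round(3)[::12].tolist())
cov=roi&(z>.12)&~o; q=W[cov]; print(len(q),q.min(0),q.max(0))
for a in (.12,.15,.18,.21,.24):
    s=cov&(abs(z-a)<.015); print(a,s.sum(),W[s].mean(0).round(3),W[s].min(0).round(3),W[s].max(0).round(3))
E
```

```text
5148 0.08624505443458443
((463.7599182128906, -59.67842102050781), (178.81390380859375, 190.29397583007812), 29.473323822021484) [[ 339.10953   -20.834751]
 [ 432.73764  -186.5018  ]
 [ 588.4103    -98.522095]
 [ 494.7822     67.14496 ]]
orange [[0.511, -0.1, 0.209], [0.491, -0.116, 0.191], [0.479, -0.122, 0.19], [0.458, 0.104, 0.07], [0.456, 0.094, 0.069], [0.454, 0.09, 0.069], [0.451, 0.089, 0.07], [0.449, 0.096, 0.071], [0.446, 0.096, 0.071], [0.444, 0.104, 0.066], [0.442, 0.108, 0.068], [0.44, 0.109, 0.064], [0.437, 0.105, 0.07], [0.435, 0.094, 0.076]]
2215 [ 0.37512677 -0.1498146   0.1200144 ] [0.61115839 0.06815645 1.13856446]
0.12 183 [ 0.534 -0.017  0.127] [ 0.416 -0.137  0.12 ] [0.599 0.058 0.135]
0.15 350 [ 0.549 -0.015  0.15 ] [ 0.454 -0.13   0.135] [0.6   0.06  0.165]
0.18 239 [ 0.544 -0.021  0.176] [ 0.454 -0.129  0.165] [0.593 0.057 0.194]
0.21 121 [ 0.499 -0.089  0.207] [ 0.443 -0.14   0.195] [0.59  0.055 0.225]
0.24 1146 [ 0.562 -0.004  0.243] [ 0.512 -0.077  0.228] [0.611 0.068 0.255]
```

View pics/crop0.png

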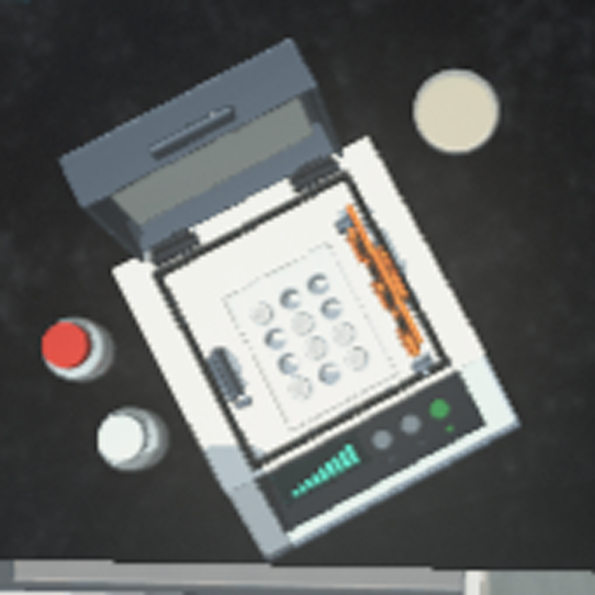

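The crop shows the open cover's front edge and lip at top left (190,130) and the retainer upright at (385,280). The catch is at (230,375) and the block at (315,330). The rectangle fit puts the heater origin near (0.446,-0.070) with yaw 29.5°. The measured cover top, x=133 y=0 in the heater frame, matches the open angle of 1.7. I'll turn to the heater's yaw, approach the retainer's right side, then check with the wrist camera.

>>> {"name": "drive_tool", "arguments": {"moves": [0,40,-19,0,0,0,-2,0,40,-19,0,0,0,-2,0,40,-19,0,0,0,-2,0,40,-19,0,0,0,-1.7,0,40,-19,0,0,0,0,0,40,-19,0,0,0,0,0,30,-16,0,0,0,0,0,30,-10,0,0,0,0], "grip_force": 20}}

```text
t: 0.9
tool_pos: [0.4268, -0.2948, 0.4044]
orientation: [-3.037, -0.8, 0.001]
force: [-0.1, 0.0, 0.1]
opening: 0.0336
gripper_force: 0.0
```

```bash
cat >> h.py <<'E'
from scipy.spatial.transform import Rotation as Ro
O=np.array([.4458,-.0698,0]); A=np.radians(29.47)
RH=np.array([[np.cos(A),-np.sin(A),0],[np.sin(A),np.cos(A),0],[0,0,1]])
def H(X): return (np.asarray(X)-O)@RH*1000
def toW(h): return np.asarray(h)/1000@RH.T+O
def tip(r):
    s=r.read_state(); R=Ro.from_rotvec(s["orientation"]).as_matrix()
    print("t",round(s["t"],2),"tip",H(np.array(s["tool_pos"])+R[:,2]*.186).round(1),"xaxis",(RH.T@R[:,0]).round(3),"zaxis",(RH.T@R[:,2]).round(3),"F",(RH.T@s["force"]).round(1),"op",s["opening"])
E
python3 - <<'E'
from plant import robot
from h import *
tip(robot)
c=robot.read_camera("wrist"); np.savez("pics/w1.npz",**c)
im=c["color"][:,:,::-1].copy()
pts=[(5,-55,102),(-41,-55,102),(51,-55,102),(5,-55,212),(5,-62,177),(97,0,89),(53,38,86),(-43,38,86),(-43,-38,86),(53,-38,86),(110,95,85),(110,-95,85)]
for p in proj(c,toW(pts)):
    if abs(p).max()<2000: cv2.circle(im,tuple(int(round(a)) for a in p),3,(255,0,255),1)
cv2.imwrite("pics/w1.png",im); print((-c["R"].T@c["t"]).round(3))
c=dict(np.load("pics/top0.npz"));W=world(c)
print("instrument",H(W[40:112:14,210:320:22]).round(0)[...,[0,1,2]].reshape(-1,3).astype(int).tolist())
E
```

```text
t 0.9 tip [-127.3 -186.4  218.4] xaxis [ 1.     0.001 -0.   ] zaxis [-0.     0.001 -1.   ] F [-0.   0.   0.1] op 0.033602427502381134
[ 0.487 -0.261  0.385]
instrument [[573, -57, 4], [461, -98, 153], [427, -141, 170], [421, -190, 135], [394, -234, 140], [452, -39, 156], [448, -85, 120], [397, -126, 169], [373, -169, 170], [365, -218, 137], [429, -24, 144], [399, -68, 155], [380, -112, 143], [345, -154, 166], [329, -200, 149], [471, -5, -1], [400, -54, 90], [350, -97, 142], [319, -139, 159], [296, -183, 158], [435, 12, 1], [407, -38, 2], [365, -87, 38], [318, -131, 88], [278, -171, 129], [381, 26, 48], [375, -21, -2], [346, -71, 2], [319, -121, 1], [279, -166, 37]]
```

View pics/w1.png

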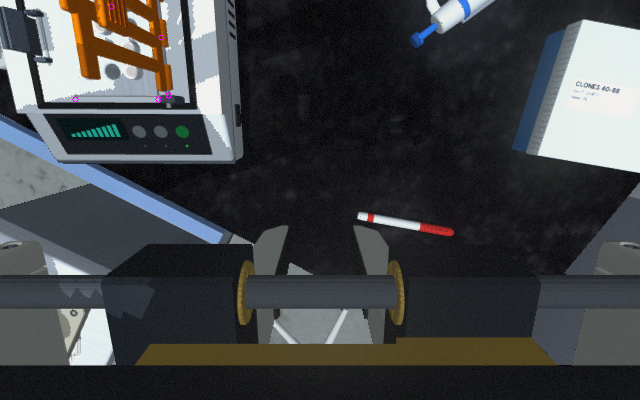

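The wrist view shows the retainer's hinge side at about (165,60). The projected model points, e.g. the hinge front end at (168,97), land on the real features, so the heater pose holds in a second view. Next I move beside the retainer.

>>> {"name": "drive_tool", "arguments": {"moves": [0,33,-20,0,0,0,0,0,33,-20,0,0,0,0,0,33,-20,0,0,0,0,0,33,-20,10,0,0,0,0,0,-6,34,0,0,0,0,0,0,0,0,0,0,0]}}

```text
invalid input at $.moves: expected a multiple of 7 numbers
```

```bash
python3 - <<'E'
from plant import robot
from h import *
tip(robot)
c=robot.read_camera("top"); np.savez("pics/t2.npz",**c); s=robot.read_camera("scene"); np.savez("pics/s2.npz",**s)
im=np.vstack([cv2.resize(x["color"][a:b,l:r,::-1],(560,290),interpolation=cv2.INTER_CUBIC) for x,a,b,l,r in((c,150,300,200,490),(s,130,275,180,460))])
cv2.imwrite("pics/2.png",im)
E
```

```text
t 0.95 tip [-123.5 -185.2  218.4] xaxis [1.    0.002 0.002] zaxis [ 0.002  0.001 -1.   ] F [2.  2.4 0.6] op 0.02956542389968481
```

View pics/2.png

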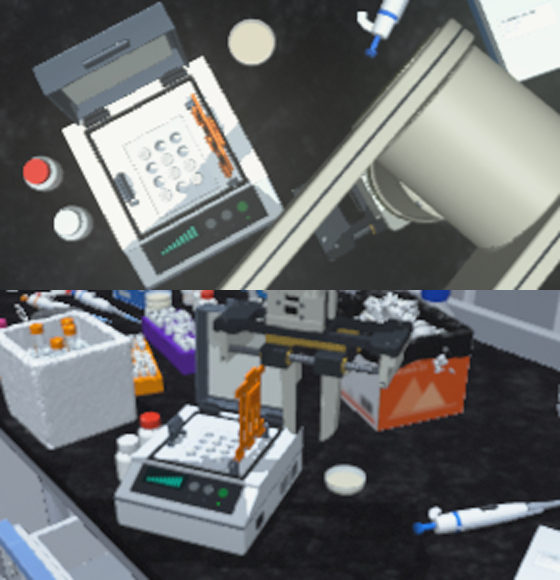

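The move was refused because of my missing number. Both views still show the retainer upright and untouched, with the gripper in front and to its right. I'll send the corrected move.

>>> {"name": "drive_tool", "arguments": {"moves": [0,33,-20,0,0,0,0,0,33,-20,0,0,0,0,0,32,-20,0,0,0,0,0,31,-20,10,0,0,0,0,0,-6,34,0,0,0,0,0,0,0,0,0,0,0,0,0,0,0,0,0]}}

```text
t: 1.75
tool_pos: [0.4956, -0.1593, 0.3602]
orientation: [-3.038, -0.797, 0.004]
force: [0.4, 0.5, -0.0]
opening: 0.0005
gripper_force: 0.0
```

```bash
python3 -c "
from plant import robot
from h import *
tip(robot)"
```

```text
t 1.75 tip [  -1.  -102.1  174.2] xaxis [ 1.    -0.001 -0.002] zaxis [-0.002  0.002 -1.   ] F [ 0.6  0.2 -0. ] op 0.0005263767230118963
```

>>> {"name": "drive_tool", "arguments": {"moves": [0,6,-18,-3,0,0,0,0,0,-18,-3,0,0,0,0,0,-8,1.5,0,0,0,0,0,-8,1.5,0,0,0,0,0,-7.5,2.5,0,0,0,0,0,-7.5,2.5,0,0,0,0,0,-7,4,0,0,0,0,0,-7,4,0,0,0]}}

```text
t: 2.55
tool_pos: [0.4613, -0.0846, 0.3501]
orientation: [-3.038, -0.799, 0.001]
force: [0.4, -1.1, -0.3]
opening: 0.0002
gripper_force: 0.4
```

```bash
python3 - <<'E'
from plant import robot
from h import *
tip(robot)
s=robot.read_camera("scene")
cv2.imwrite("pics/3.png",cv2.resize(s["color"][130:275,180:460,::-1],(560,290),interpolation=cv2.INTER_CUBIC))
E
```

```text
t 2.55 tip [  6.2 -20.4 164.1] xaxis [ 1. -0. -0.] zaxis [-0.  0. -1.] F [-0.2 -1.2 -0.3] op 0.00022776585083217473
```

View pics/3.png

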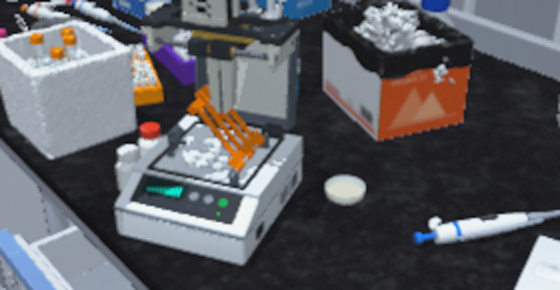

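The view shows the retainer leaning over the tubes at about 45° around (230,130), with the finger behind it. I'll carry on down.

>>> {"name": "drive_tool", "arguments": {"moves": [0,0,-6,5,0,0,0,0,0,-6,5,0,0,0,0,0,-5.5,6.5,0,0,0,0,0,-5.5,6.5,0,0,0,0,0,-4,5.5,0,0,0,0,0,-4,5.5,0,0,0,0,0,-3,4,0,0,0,0,0,0,4,0,0,0]}}

```text
t: 3.4
tool_pos: [0.4447, -0.0549, 0.3083]
orientation: [-3.038, -0.799, 0.0]
force: [-0.7, 0.9, 0.8]
opening: 0.0004
gripper_force: 0.7
```

```bash
python3 -c "
from plant import robot
from h import *
tip(robot)"
```

```text
t 3.4 tip [  6.4  13.6 122.3] xaxis [ 1.  0. -0.] zaxis [-0.     0.001 -1.   ] F [-0.1  1.1  0.8] op 0.00040845103001209204
```

Now pressing down through the catch in small steps.

>>> {"name": "drive_tool", "arguments": {"moves": [0,0,-2,2.5,0,0,0,0,0,-2,2.5,0,0,0,0,0,0,2,0,0,0,0,0,0,2,0,0,0,0,0,0,2,0,0,0,0,0,0,0,0,0,0]}}

```text
t: 4.0
tool_pos: [0.4429, -0.0517, 0.2975]
orientation: [-3.038, -0.799, 0.0]
force: [0.2, 0.5, 0.5]
opening: 0.0004
gripper_force: 0.3
```

```bash
python3 -c "
from plant import robot
from h import *
tip(robot)"
```

```text
t 4.0 tip [  6.4  17.3 111.5] xaxis [ 1. -0. -0.] zaxis [-0.     0.001 -1.   ] F [0.4 0.4 0.5] op 0.00037284913235223856
```

>>> {"name": "drive_tool", "arguments": {"moves": [0,0,0,1.5,0,0,0,0,0,0,1.5,0,0,0,0,0,0,1,0,0,0,0,0,0,0,0,0,0]}}

```text
t: 4.4
tool_pos: [0.4429, -0.0518, 0.2935]
orientation: [-3.038, -0.799, 0.0]
force: [0.3, 0.8, 1.0]
opening: 0.0006
gripper_force: 0.6
```

```bash
python3 -c "
from plant import robot
from h import *
tip(robot)"
```

```text
t 4.4 tip [  6.3  17.1 107.5] xaxis [ 1. -0. -0.] zaxis [-0.  0. -1.] F [0.7 0.5 1. ] op 0.0006455729241794536
```

>>> {"name": "drive_tool", "arguments": {"moves": [0,0,0,1,0,0,0,0,0,0,1,0,0,0,0,0,0,0,0,0,0]}}

```text
t: 4.7
tool_pos: [0.4431, -0.0518, 0.2929]
orientation: [3.038, 0.799, 0.0]
force: [-5.1, 2.3, 10.7]
opening: 0.0006
gripper_force: 6.0
```

```bash
python3 - <<'E'
from plant import robot
from h import *
tip(robot)
s=robot.read_camera("scene"); np.savez("pics/s4.npz",**s)
cv2.imwrite("pics/4.png",cv2.resize(s["color"][165:260,220:350,::-1],(780,570),interpolation=cv2.INTER_CUBIC))
E
```

```text
t 4.7 tip [  6.5  17.  106.9] xaxis [ 1. -0.  0.] zaxis [ 0. -0. -1.] F [-3.3  4.5 10.7] op 0.0005769273891394768
```

View pics/4.png

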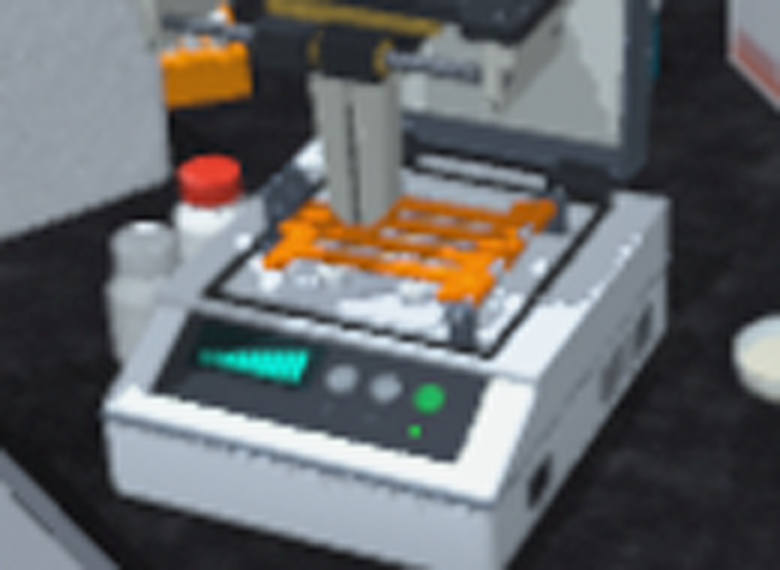

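The retainer lies flat with the finger on its pad at (365,205). The force is 10.7 N at tip height 106.9 mm, which matches the -0.03 stop. I'll retract and check that it stays.

>>> {"name": "drive_tool", "arguments": {"moves": [0,0,0,-10,0,0,0,0,0,0,-40,0,0,0,0,0,0,-50,0,0,0,0,0,0,-50,0,0,0,0,0,0,-50,0,0,0,0,0,0,0,0,0,0]}}

```text
t: 5.35
tool_pos: [0.4436, -0.0521, 0.5003]
orientation: [3.032, 0.797, 0.018]
force: [0.6, 0.4, 0.1]
opening: 0.0004
gripper_force: 0.0
```

```bash
python3 - <<'E'
from plant import robot
from h import *
tip(robot)
def chk(n):
    c=robot.read_camera(n); W=H(world(c)); hs=c["color"].astype(int)
    o=(c["depth"]>0)&(hs[...,0]>170)&(hs[...,1]<150)&(hs[...,2]<90)&(abs(W[...,0]-5)<55)&(W[...,1]>-70)&(W[...,1]<75)&(W[...,2]>85)&(W[...,2]<230)
    p=W[o]; print(n,len(p))
    if len(p)>10:
        k=np.polyfit(p[:,1]+55,p[:,2],1); print("slope,z0",k.round(3), p.min(0).round(), p.max(0).round())
    return c
c=chk("scene"); chk("top"); chk("wrist")
cv2.imwrite("pics/5.png",cv2.resize(c["color"][165:260,220:350,::-1],(780,570),interpolation=cv2.INTER_CUBIC))
E
```

```text
t 5.35 tip [  8.5  14.8 314.4] xaxis [ 1.    -0.     0.009] zaxis [ 0.009 -0.009 -1.   ] F [0.7 0.1 0.1] op 0.00038632296918968123
scene 375
slope,z0 [1.50000e-02 1.04853e+02] [-40. -60.  86.] [ 49.  60. 113.]
top 63
slope,z0 [-3.000e-03  1.061e+02] [-33. -58. 101.] [ 51.  22. 112.]
wrist 1757
slope,z0 [1.90000e-02 1.05971e+02] [-37. -59. 103.] [ 53.  51. 114.]
```

View pics/5.png

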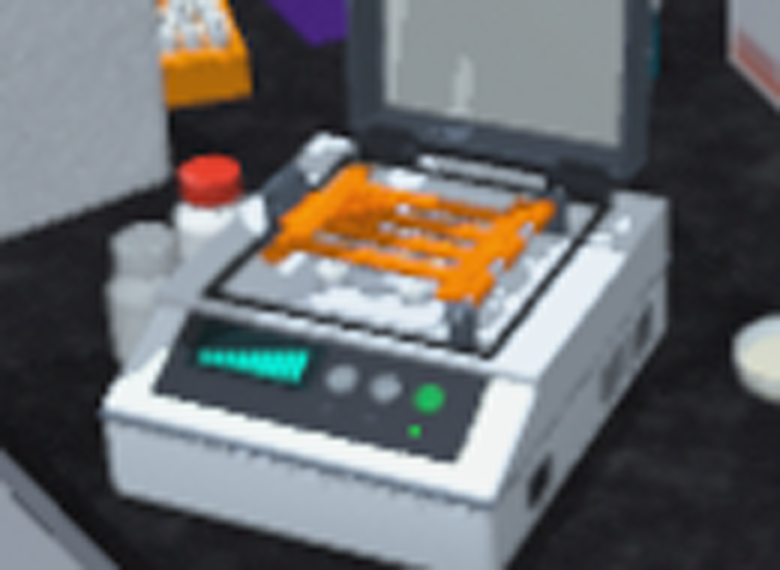

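The retainer stays flat on its own under the catch (about (315,190)), with a fitted slope of roughly 0.015 rad. Next I go over and behind the open cover.

>>> {"name": "drive_tool", "arguments": {"moves": [0,35,3,0,0,0,0,0,35,3,0,0,0,0,0,35,3,0,0,0,0,0,35,3,0,0,0,0,0,37,3,0,0,0,0,0,0,0,0,0,0,0,0,0,0,35,0,0,0,0,0,0,35,0,0,0]}}

```text
t: 6.3
tool_pos: [0.6042, 0.0221, 0.4198]
orientation: [3.038, 0.799, -0.001]
force: [0.1, 0.4, -0.6]
opening: 0.0005
gripper_force: 0.0
```

>>> {"name": "drive_tool", "arguments": {"moves": [0,0,0,30,0,0,0,0,0,0,0,0,0,0]}}

```text
t: 6.5
tool_pos: [0.602, 0.022, 0.3842]
orientation: [-3.035, -0.798, 0.018]
force: [-0.3, -0.2, -0.1]
opening: 0.0008
gripper_force: 0.0
```

```bash
python3 - <<'E'
from plant import robot
from h import *
tip(robot)
import math
prev=None
for th in [1.7,1.5,1.3,1.1,.9,.7,.5,.35,.2,.1,0]:
    r=120+25*(1.7-th)/1.7; x=97-r*math.cos(th)+36*math.sin(th); z=89+r*math.sin(th)+36*math.cos(th)
    print(th,round(x+7.5,1),round(z,1))
E
```

```text
t 6.5 tip [179.2   4.2 198.3] xaxis [ 1.   -0.   -0.01] zaxis [-0.01   0.006 -1.   ] F [-0.4 -0.1 -0.1] op 0.000761911531411828
1.7 155.7 203.4
1.5 131.7 214.2
1.3 105.5 219.9
1.1 78.1 220.1
0.9 50.8 214.6
0.7 24.7 203.3
0.5 1.0 186.6
0.35 -14.5 170.8
0.2 -27.6 152.5
0.1 -34.7 139.1
0 -40.5 125.0
```

>>> {"name": "drive_tool", "arguments": {"moves": [0,-12,2,-2.5,0,0,0,0,-11,2,-2.5,0,0,0,0,-12,0,-5.5,0,0,0,0,-12,0,-5.5,0,0,0,0,-13,0,-3,0,0,0,0,-13,0,-3,0,0,0,0,-14,0,0,0,0,0,0,-14,0,0,0,0,0]}}

```text
t: 7.3
tool_pos: [0.5179, -0.0317, 0.417]
orientation: [3.037, 0.798, 0.008]
force: [2.4, 0.4, -0.5]
opening: 0.0005
gripper_force: 1.0
```

```bash
python3 -c "
from plant import robot
from h import *
tip(robot)"
```

```text
t 7.3 tip [ 82.4  -3.  231. ] xaxis [ 1.    -0.     0.005] zaxis [ 0.005 -0.003 -1.   ] F [ 2.3 -0.8 -0.5] op 0.0005081466407298233
```

>>> {"name": "drive_tool", "arguments": {"moves": [0,-16,0,7,0,0,0,0,-15,0,7,0,0,0,0,-13,0,7,0,0,0,0,-13,0,7,0,0,0,0,-12,0,8.5,0,0,0,0,-12,0,8.5,0,0,0,0,0,0,0,0,0,0]}}

```text
t: 8.0
tool_pos: [0.4469, -0.0718, 0.3702]
orientation: [3.037, 0.796, 0.003]
force: [-0.7, -0.3, 0.6]
opening: 0.0001
gripper_force: 0.0
```

```bash
python3 - <<'E'
from plant import robot
from h import *
tip(robot)
s=robot.read_camera("scene")
cv2.imwrite("pics/6.png",cv2.resize(s["color"][130:275,180:460,::-1],(560,290),interpolation=cv2.INTER_CUBIC))
E
```

```text
t 8.0 tip [  0.3  -2.7 184.2] xaxis [ 1.    -0.002  0.001] zaxis [ 0.001 -0.002 -1.   ] F [-0.7  0.1  0.6] op 0.00012786044293806994
```

View pics/6.png

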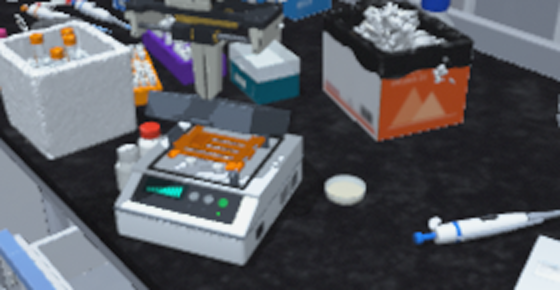

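The cover is following at about 0.5 rad, with its front edge near (215,115). The retainer is still flat beneath it at (215,145). I continue to shut.

>>> {"name": "drive_tool", "arguments": {"moves": [0,-7,0,6.5,0,0,0,0,-7,0,7,0,0,0,0,-7,0,9,0,0,0,0,-6,0,9,0,0,0,0,-4,0,7,0,0,0,0,-3,0,7,0,0,0,0,-3,0,6,0,0,0,0,0,0,0,0,0,0]}}

```text
t: 8.85
tool_pos: [0.4151, -0.0891, 0.316]
orientation: [-3.037, -0.798, 0.003]
force: [0.2, 0.7, -0.4]
opening: 0.0
gripper_force: 0.0
```

```bash
python3 -c "
from plant import robot
from h import *
tip(robot)"
```

```text
t 8.85 tip [-36.5  -1.4 130. ] xaxis [ 1.    -0.    -0.002] zaxis [-0.002  0.001 -1.   ] F [ 0.5  0.6 -0.4] op 2.8322824849129488e-05
```

>>> {"name": "drive_tool", "arguments": {"moves": [0,-4,0,2,0,0,0,0,-4,0,2,0,0,0,0,0,0,2,0,0,0,0,0,0,1,0,0,0,0,0,0,0,0,0,0]}}

```text
t: 9.35
tool_pos: [0.4088, -0.093, 0.3101]
orientation: [-3.038, -0.799, 0.0]
force: [-0.1, -0.9, -0.4]
opening: 0.0006
gripper_force: 0.0
```

```bash
python3 -c "
from plant import robot
from h import *
tip(robot)"
```

```text
t 9.35 tip [-43.6  -2.  124.1] xaxis [ 1. -0. -0.] zaxis [-0.  0. -1.] F [-0.5 -0.7 -0.4] op 0.0005924889329792
```

>>> {"name": "drive_tool", "arguments": {"moves": [0,0,0,1,0,0,0,0,0,0,1,0,0,0,0,0,0,1,0,0,0,0,0,0,0,0,0,0]}}

```text
t: 9.75
tool_pos: [0.409, -0.093, 0.3092]
orientation: [3.038, 0.799, 0.0]
force: [-9.0, 2.5, 18.6]
opening: 0.0003
gripper_force: 9.3
```

```bash
python3 - <<'E'
from plant import robot
from h import *
tip(robot)
s=robot.read_camera("scene"); W=H(world(s))
m=(s["depth"]>0)&(abs(W[...,0]-20)<50)&(abs(W[...,1])<65)&(W[...,2]>95)&(W[...,2]<200)
p=W[m]; q=p[np.argsort(p[:,2])]; print(len(p),np.percentile(p[:,2],[5,25,50,75,95]))
cv2.imwrite("pics/7.png",cv2.resize(s["color"][165:260,220:350,::-1],(780,570),interpolation=cv2.INTER_CUBIC))
E
```

```text
t 9.75 tip [-43.5  -2.1 123.2] xaxis [1. 0. 0.] zaxis [ 0. -0. -1.] F [-6.6  6.6 18.6] op 0.0002577578822598018
574 [123.24215244 124.14322668 124.75725139 125.4046775  126.34650146]
```

View pics/7.png

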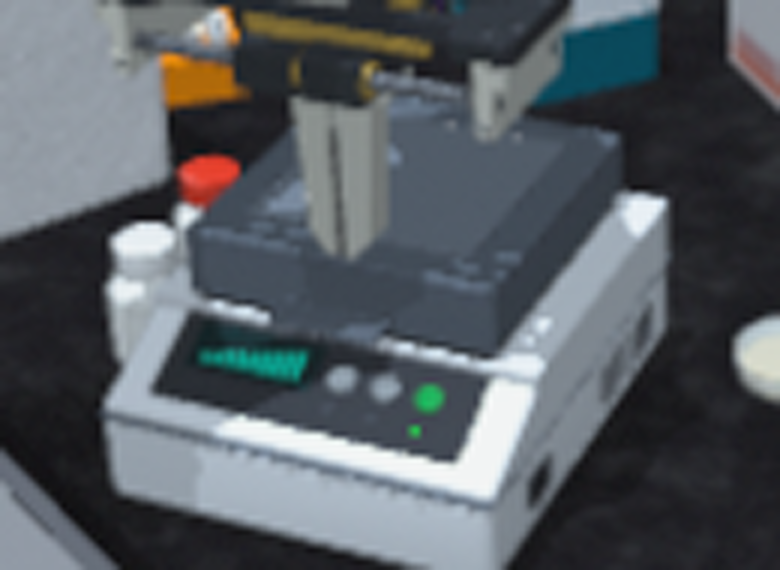

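The cover is shut flat, with the finger at (345,250) near the front edge. The force is 18.6 N at tip height 123.2 mm, against an expected top of 123. I'll retract and verify.

>>> {"name": "drive_tool", "arguments": {"moves": [0,0,0,-5,0,0,0,0,0,0,-30,0,0,0,0,0,0,-40,0,0,0,0,0,0,-45,0,0,0,0,0,0,-30,0,0,0,0,0,0,0,0,0,0,0,0,0,0,0,0,0]}}

```text
t: 10.5
tool_pos: [0.409, -0.093, 0.4576]
orientation: [3.038, 0.799, 0.002]
force: [-0.1, 0.3, -0.4]
opening: 0.0007
gripper_force: 0.0
```

```bash
python3 - <<'E'
from plant import robot
from h import *
tip(robot)
for n in("scene","wrist"):
    s=robot.read_camera(n); W=H(world(s))
    m=(s["depth"]>0)&(abs(W[...,0]-20)<65)&(abs(W[...,1])<65)&(W[...,2]>95)&(W[...,2]<200)
    p=W[m]
    if len(p)>10: print(n,len(p),np.linalg.lstsq(np.c_[p[:,:2],np.ones(len(p))],p[:,2],rcond=None)[0].round(4),np.percentile(p[:,2],[5,50,95]).round(1))
    m=(s["depth"]>0)&(abs(W[...,0]-20)<65)&(abs(W[...,1])<65)
E
```

```text
t 10.5 tip [-43.3  -2.2 271.6] xaxis [ 1.    -0.     0.001] zaxis [ 0.001 -0.001 -1.   ] F [ 0.1  0.3 -0.4] op 0.0006899280169715713
scene 1085 [3.500000e-03 1.700000e-03 1.245393e+02] [122.8 124.6 126.2]
wrist 18244 [-1.100000e-03 -1.000000e-03  1.249147e+02] [123.4 124.9 126.3]
```

The cover top is level (slope under 0.004) and the tool is clear of it, so I'm handing in.

```bash
python3 -c "
from plant import robot
print(robot.close_job())"
```

```text
the job is handed in; nothing more can be done
None
```

The job is handed in at about 10.5 s of the 42 s allowed: the retainer is caught under its catch, the cover is pressed fully shut over it, and I moved nothing else (the hand-in call returned no verdict).

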